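# Crank the draw-out unit off its contacts and pull the relay

## Task

Isolate the draw-out unit on the bench so that its relay can be changed: turn the hand crank clockwise until you feel the contacts in the black housing let go and the crank suddenly runs light, and stop there, without forcing it; cranking on by a quarter turn or more would take the contacts up again. With the contacts clear, pull the plug-in relay straight up out of its base on the carriage, set it down gently, standing upright in the dark tray, and leave everything else on the bench alone.

Things in the scene. Friction and masses are not known exactly. Their poses are not given: they have to be found in the camera images.
- unit: Draw-out unit, fixed: aluminium bed with a grey gear case (66 mm high, x -36 to 26 mm) and hand crank, a blue carriage on guide rods, a black contact housing. Origin on the bench surface on the crank's vertical axis; x runs along the bed towards the housing, z up. Bed: x -44 to 278, y -45 to 45 mm, 16 mm high. Crank arm: top 83 mm above the bench, along -x at the start.
- crank (a joint): Crank angle, rad: 0 at the start (carriage home), grows clockwise from above, 5 mm of carriage travel a rad. While the contacts drag, the handle takes a steady 7 to 10 N, also at rest; they let go at once somewhere from 4 to 11 rad, out of sight; then it takes 1 to 2 N for about 1.6 rad, until a catch drags them again. Let go: stays (springs back 0.3 rad under drag).
- grip_mid (a point): Middle of the crank's black upright handle, 22 mm in diameter, 36 mm long (88 to 124 mm above the bench, the crank arm just below), which turns freely on its pin and circles the crank axis at 48 mm radius. A hand that holds it from above need not turn with it.
- contact_head: Black contact housing with a grey lid, 82 x 76 mm, top 71 mm above the bench, fixed on the far end of the bed (unit's x 188 to 270 mm); the contacts and their catch are hidden inside. Its frame is the unit's frame.
- carriage: Blue carriage, 84 x 76 mm, top 42 mm above the bench, with a green terminal block, the black relay base and two copper blades that run into the housing. Its frame is the unit's while home and moves with it along the unit's -x. The base's middle is at its x = 156 mm; pocket 31 x 24 mm, floor 45 mm and rim 55 mm above the bench.
- relay: Grey plug-in relay, 28 x 21 x 38 mm (x, y, z), 30 to 65 g, origin in the middle of its underside, z up; it stands loose in the pocket of the base, its upper 28 mm free, its x along the unit's x. Low screw terminals (up to 55 mm above the bench) flank the base on both y sides.
- tray: Dark open tray, 130 x 95 mm (x, y), 24 mm high, walls and floor 4 mm thick, fixed; origin in the middle of its underside.
- pliers: A bystander: red pliers; origin in the middle of its underside; leave it alone.
- screwdriver: A bystander: yellow screwdriver; origin in the middle of its underside; leave it alone.
- tape: A bystander: roll of yellow tape; origin in the middle of its underside; leave it alone.
- cup: A bystander: steel cup of screws; origin in the middle of its underside; leave it alone.
- capacitor: A bystander: blue capacitor; origin in the middle of its underside; leave it alone.
Things that resemble listed ones, but are neither listed nor needed, are in the scene too. Leave any green look-alike of the tray alone.

How it is judged:
On the way, in this order (a step that is already met when the one before it is completed fails the run):
1. the contacts have been cranked apart: the carriage has left its home position and no longer touches the contacts (value of joint crank above 3 rad and contact force between carriage and contact_head below 2 N), for 0.3 s.
2. the relay has been pulled clear of its base with the contacts parted (z of relay in the frame of carriage above 0.065 m and contact force between carriage and contact_head below 2 N), for 0.1 s.
At the end, for the whole second after the job is handed in: The relay stands upright (within about 8 degrees) on the floor of the tray, at rest, and the carriage is clear of the contacts and their catch (less than 2 N between the carriage and the contact housing) (contact force between carriage and contact_head below 2 N and x of relay in the frame of tray between -0.055 and 0.055 m and y of relay in the frame of tray between -0.04 and 0.04 m and height (world z) of relay below 0.008 m and angle between relay's own z axis and vertical below 0.15 rad and linear speed of relay below 0.02 m/s); the robot touches nothing.
It fails at once if the crank is forced (more than 160 N between the carriage and the contacts) (contact force between carriage and contact_head above 160 N).
It fails at once if the relay is lifted in its base while the contacts still touch (contact force between carriage and contact_head above 3 N and z of relay in the frame of carriage above 0.055 m).
It fails at once if the relay is dropped or banged down into the tray (more than 60 N between them) (contact force between relay and tray above 60 N).
It fails at once if another thing on the bench is pushed more than 20 mm (distance of any of pliers, screwdriver, tape, cup, capacitor from where it was at the start of the episode above 0.02 m).
It also fails if it takes over 64 s, if anything falls off the work surface, if the arm or the gripper's body presses on something with over 40 N, if the wrist force passes 120 N, or if a joint passes its speed limit or range.

## Robot

A 6-joint arm with a two-finger parallel gripper is mounted at the origin on a cart in front of the work surface, level with it; the furniture and walls round the work are solid. World frame = base frame: x ahead of the robot, y to its left, z up, the work surface at z = 0. Lengths are in m, angles in rad, forces in N, time in s.
With the tool pointing down it reaches from about 0.3 to 0.875 m from the base axis. Payload 6.4 kg.
Tool frame: the origin (TCP) lies midway between the tips of the shut fingers; the grasp point (between the pads) lies 19 mm behind it (ctrl.hold_point_z is the distance from the TCP to the grasp point, in m); z points along the fingers, y is the line along which they close (so a half turn about z gives the same grasp; the last joint's range is limited). The gripper opens to 85 mm and grips with 20 to 120 N. Pads are 22 mm wide; open, the fingers measure 114 mm over their backs; the gripper's body (76 mm by 85 mm) begins 54 mm behind the grasp point. The pads swing forward as they close: fully open they stand 13 mm farther back than shut.
Start: joints at [1.031, 0.181, 1.607, -0, 1.354, -0.206], TCP at [0.188, 0.543, 0.231] pointing down, gripper open.
Joint ranges: [-2.99, 2.99], [-0.89, 2.07], [0.3, 2.58], [-1.14, 4.28], [0, 2.63], [-3.12, 3.12]. Speed limits (rad/s): [2.57, 2.57, 3.01, 3.14, 3.14, 3.14].

## Interface

Orientations are given as a unit quaternion [w, x, y, z].
In Python, from bench import ctrl gives the robot as it stands.
- The arm moves only by the tool carry_out, never from a script. Its argument "plan" is text: rows parted by semicolons, each of 6 numbers parted by spaces: the shift along the tool's x, y, z as a fraction of full scale, then the turn, a rotation vector about the tool's x, y, z as a fraction of full scale. A call has exactly 8 rows; each row shifts and turns the commanded pose from where the row before left it, along the tool's axes as they then stand; what a row does not reach is not made up. Full scale, the value 1, is 40 mm for a shift and 0.1 rad for a turn. A row lasts 1/12 s, in which the tool goes at most 41.7 mm and 7.16 degrees, less where a joint would pass 70% of its speed; a pose out of reach is approached as far as the arm can. A call with a number of a shift or a turn outside -1 to 1 is refused whole. A call with a gripper value outside its range is refused whole. "claw" is the gripper's target within -1 to 1 (shut at 1, half-way at 0, fully open at -1), set as the call begins (left out, the last holds). The fingers move at their own pace and stop on an object; the grip force is fixed at half the most. Time passes only in rows, so rows that do not move let the fingers close, or fill a call up. It gives the time, the measured TCP pose, the force, the opening and the grip force at its end, in the units of the state.
- ctrl.get_obs(): the state, without advancing time (a new reading comes with each control period).
- ctrl.camera(name): name is "scene" or "top"; returns a dict with "pixels" (400x640x3 uint8, red, green, blue), "mtx" (3x3 intrinsics, pixels), "R" (3x3) and "t" (3): a world point X has camera coordinates R X + t. Camera axes: x right, y down, z forward; pixel columns grow to the right and rows downward; lengths in m; the calibration is good to about 2 mm. A picture is of the moment at which its call begins. There is no depth.
- ctrl.hand_in(): hands the job in; it is judged then, once.
The state is a dict: "time_s": time; "q": joint angles; "dq": joint speeds; "joint_efforts": joint torques, N m; "eef_pos": TCP position; "eef_rot": TCP orientation; "wrist_force": force on the tool from outside, world axes, zero at the start; "torque": the same for the moment, N m; "opening": opening from 0.0 (shut) to 1.0 (fully open); "grasp_force": force on a finger pad.
Only numpy, scipy, OpenCV 4.12 (cv2) and the standard library are available. Lean on these libraries where they do the work, as an engineer would, in place of code of your own. Each camera call takes 0.05 s, during which the arm holds its last target. There are 200 camera calls.

## Working session

There is one attempt and no reset: what is moved stays moved. The work goes in short steps, Python scripts to look and compute and a tool call to move; the robot and the scene stay as the last step left them, time stands still between calls to the robot, and variables do not carry over. Pictures are saved under pics/ and viewed, at most 10 in all, crops included, and the job is handed in when it is done.

Besides the shell and the picture viewer there is one more tool, called as name(argument=value, ...), one argument or row to a line, values as JSON. carry_out: Moves the arm, as the interface text tells. Shift numbers are shares of 40 mm and turn numbers shares of 0.1 rad, none past 1 either way. Its arguments: {"type":"object","properties":{"plan":{"type":"string"},"claw":{"type":"number"}},"required":["plan"]}

```bash
mkdir -p pics; cat > h.py <<'E'
import numpy as np, cv2
from bench import ctrl
def shot(n,name):
    c=ctrl.camera(n); cv2.imwrite(f'pics/{name}.png',c['pixels'][:,:,::-1]); np.savez(f'pics/{name}.npz',**c); return c
def load(name): return dict(np.load(f'pics/{name}.npz'))
def ray(c,u,v,z):
    d=c['R'].T@np.linalg.inv(c['mtx'])@np.array([u,v,1.]); o=-c['R'].T@c['t']
    return o+d*(z-o[2])/d[2]
def proj(c,X):
    p=c['mtx']@(c['R']@np.array(X)+c['t']); return p[:2]/p[2]
E
python3 - <<'E'
from h import *
shot('scene','s0');shot('top','t0');o=ctrl.get_obs();print(o)
E
```

```text
{'time_s': 0.1, 'q': array([ 1.03071579e+00,  1.81532310e-01,  1.60787248e+00,  2.31769320e-05,
        1.35378906e+00, -2.06314234e-01]), 'dq': array([ 0.00131132, -0.0009454 , -0.00200343, -0.00054442, -0.00229958,
        0.00050906]), 'joint_efforts': array([ 8.06022636e-04, -4.45872080e+01, -3.52240062e+01, -2.86811674e-04,
        4.12013105e-03,  1.74942795e-05]), 'eef_pos': array([0.18810487, 0.54285464, 0.23045454]), 'eef_rot': array([-3.02430700e-04,  1.66112030e-01,  9.86106562e-01, -7.41367620e-04]), 'wrist_force': array([ 0.12172378, -0.34986385,  0.41979221]), 'torque': array([-0.00336217, -0.01077065,  0.0064381 ]), 'grasp_force': 0.0, 'opening': 0.999524917809665}
```

View pics/t0.png

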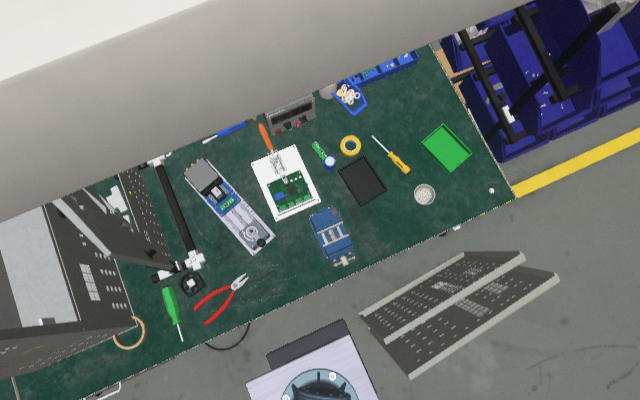

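View pics/s0.png

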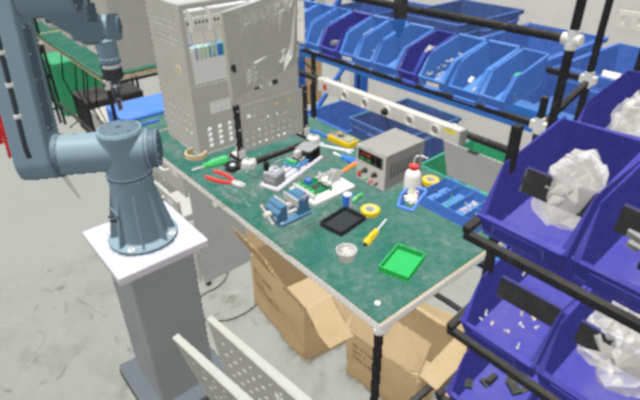

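```bash
python3 - <<'E'
from h import *
c=load('t0');im=c['pixels'][:,:,::-1]
cr=im[130:270,170:410]; cv2.imwrite('pics/c0.png',cv2.resize(cr,None,fx=3.33,fy=3.33,interpolation=cv2.INTER_CUBIC))
print(-c['R'].T@c['t'])
for p in [(0,0,0),(.5,0,0),(.5,.3,0)]: print(proj(c,p))
for n,u,v,z in [('crank',253,235,.083),('house',196,170,.071),('tray',362,181,.024),('relay',215,194,.083)]: print(n,ray(c,u,v,z))
E
```

```text
[ 0.25356279 -0.12860214  1.37978212]
[319.43560943 411.62512412]
[250.31167549 245.14445589]
[154.66424174 287.61831455]
crank [ 0.50843126 -0.02535823  0.083     ]
house [0.75660544 0.05500911 0.071     ]
tray [ 0.53631384 -0.3816852   0.024     ]
relay [0.66254076 0.02898619 0.083     ]
```

View pics/c0.png

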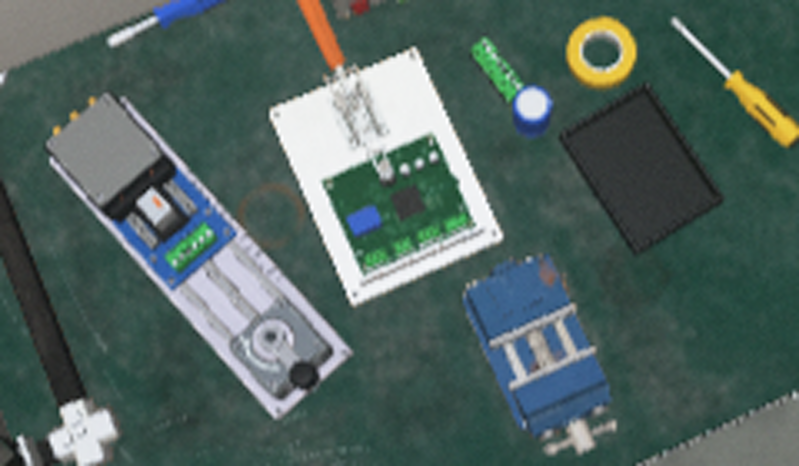

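```bash
python3 - <<'E'
from h import *
c=load('t0')
P=lambda a,b,z: ray(c,170+(a+.5)/3.333-.5,130+(b+.5)/3.333-.5,z)
h=P(304,372,.124);hub=P(270,338,.09);b1=P(350,352,.016);b2=P(278,418,.016);far=P(122,95,.016)
r=P(154,204,.083)
for n,v in dict(h=h,hub=hub,b1=b1,b2=b2,far=far,relay=r).items(): print(n,v.round(4))
e=b2-b1;print('yaw e',np.linalg.norm(e),np.arctan2(e[1],e[0])-np.pi/2, 'long',np.arctan2(*(far-b1)[1::-1]),np.linalg.norm(far-b1))
t=[P(a,b,.024) for a,b in [(648,85),(722,198),(638,252),(560,135)]]
t=np.array(t);print(t.round(4),t.mean(0));
for i in range(4):
  d=t[(i+1)%4]-t[i];print(np.linalg.norm(d),np.arctan2(d[1],d[0]))
a=np.arctan2(*(far-b1)[1::-1]);u=np.array([np.cos(a),np.sin(a)])
m=(b1+b2)[:2]/2
print('axis from bed',m+u*.044,'handle pred',m-u*.004,'relay pred',m+.2*u, a)
E
```

```text
h [ 0.4758 -0.0415  0.124 ]
hub [ 0.52   -0.0242  0.09  ]
b1 [ 0.4946 -0.0779  0.016 ]
b2 [0.467  0.0022 0.016 ]
far [0.8002 0.0207 0.016 ]
relay [0.6702 0.0234 0.083 ]
yaw e 0.08466320749837171 0.3319358490917961 long 0.3120472418815762 0.3211322708898272
[[ 0.6074 -0.4225  0.024 ]
 [ 0.4838 -0.4372  0.024 ]
 [ 0.4701 -0.3471  0.024 ]
 [ 0.5973 -0.3292  0.024 ]] [ 0.53965456 -0.38399672  0.024     ]
0.12446456192783097 -3.0230209040582148
0.09109023824532675 1.7218843081593365
0.12850163071539036 0.14009428428762893
0.09381338530257168 -1.46337373236416
axis from bed [ 0.52268593 -0.02435776] handle pred [ 0.47700399 -0.03909413] relay pred [0.67115223 0.02353544] 0.3120472418815762
```

```bash
python3 - <<'E'
from h import *
s=load('s0');im=s['pixels'][:,:,::-1]
cr=im[60:240,140:380]; cv2.imwrite('pics/c1.png',cv2.resize(cr,None,fx=3.3,fy=3.3,interpolation=cv2.INTER_CUBIC))
t=load('t0')
for z in (0,.1,.2,.3):
  X=ray(t,193,261,z);Y=ray(t,158,160,z);print(z,X,proj(s,X),Y,proj(s,Y))
E
```

```text
0 [0.5261891  0.17142509 0.        ] [247.87940706 166.20453173] [0.86276069 0.16101186 0.        ] [312.5929183  143.32295059]
0.1 [0.50643045 0.14968056 0.1       ] [244.6135447  147.42903577] [0.81860895 0.14002203 0.1       ] [307.38938371 126.74861774]
0.2 [0.4866718  0.12793602 0.2       ] [241.08459369 127.14103882] [0.7744572  0.11903219 0.2       ] [301.73279123 108.73120192]
0.3 [0.46691316 0.10619148 0.3       ] [237.25942928 105.15010622] [0.73030545 0.09804236 0.3       ] [295.56127794  89.07365692]
```

View pics/c1.png

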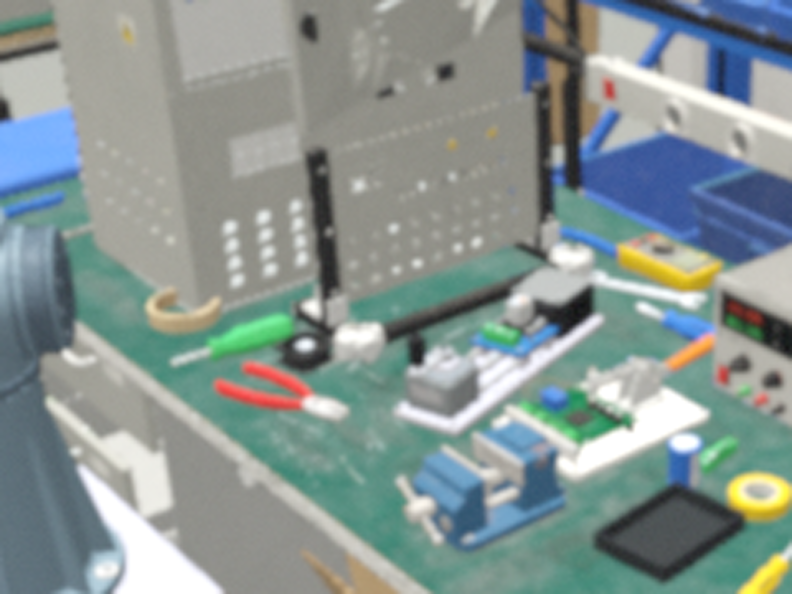

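carry_out(
  plan="0 -0.5 0 0 0 -0.81; 0 -0.5 0 0 0 -0.81; 0 -0.5 0 0 0 -0.81; 0 -0.5 0 0 0 -0.81; 0 -0.5 0 0 0 -0.81; 0 -0.5 0 0 0 -0.81; 0 -0.5 0 0 0 -0.81; 0 -0.5 0 0 0 -0.81",
  claw=-0.2,
)

```text
time_s: 0.77
eef_pos: [0.1799, 0.385, 0.2308]
eef_rot: [-0.0, -0.159, 0.987, -0.0]
wrist_force: [0.0, 0.0, 0.8]
opening: 0.602
grasp_force: 0.0
```

carry_out(
  plan="-0.3 -0.8 0 0 0 0; -0.3 -0.8 0 0 0 0; -0.3 -0.8 0 0 0 0; -0.3 -0.8 0 0 0 0; -0.3 -0.8 0 0 0 0; -0.3 -0.8 0 0 0 0; -0.3 -0.8 0 0 0 0; -0.3 -0.8 0 0 0 0",
)

```text
time_s: 1.43
eef_pos: [0.3514, 0.1709, 0.2312]
eef_rot: [0.0, -0.156, 0.988, 0.0]
wrist_force: [1.6, 1.2, -0.5]
opening: 0.6
grasp_force: 0.0
```

```bash
cat >> h.py <<'E'
def tool(d):
    w,x,y,z=ctrl.get_obs()['eef_rot']
    from scipy.spatial.transform import Rotation as Rn
    return Rn.from_quat([x,y,z,w]).inv().apply(d)/.04
def to(p): return tool(np.array(p)-ctrl.get_obs()['eef_pos'])
E
python3 - <<'E'
from h import *
print(ctrl.get_obs()['eef_pos'],to([.4765,-.039,.16]))
E
```

```text
[0.3514108  0.17087694 0.23119334] [-1.3530441  -5.95652588  1.77950881]
```

carry_out(
  plan="-0.2 -0.85 0 0 0 0; -0.2 -0.85 0 0 0 0; -0.2 -0.85 0.2 0 0 0; -0.2 -0.85 0.2 0 0 0; -0.2 -0.85 0.3 0 0 0; -0.2 -0.85 0.4 0 0 0; -0.15 -0.85 0.4 0 0 0; 0 0 0.28 0 0 0",
)

```text
time_s: 2.1
eef_pos: [0.4778, -0.042, 0.1589]
eef_rot: [0.0, -0.154, 0.988, -0.001]
wrist_force: [-1.1, 0.9, 1.0]
opening: 0.6
grasp_force: 0.0
```

```bash
python3 - <<'E'
from h import *
c=shot('top','t1');im=c['pixels'][:,:,::-1]
cr=im[190:290,200:320]; cv2.imwrite('pics/c2.png',cv2.resize(cr,None,fx=5,fy=5,interpolation=cv2.INTER_CUBIC))
c=shot('scene','s1');im=c['pixels'][:,:,::-1]
cr=im[100:220,220:360]; cv2.imwrite('pics/c3.png',cv2.resize(cr,None,fx=4,fy=4,interpolation=cv2.INTER_CUBIC))
print(ctrl.get_obs()['eef_pos'],to([.4765,-.039,.092]))
a=cv2.imread('pics/c2.png');b=cv2.imread('pics/c3.png');H=500
cv2.imwrite('pics/c4.png',cv2.resize(np.hstack([cv2.resize(a,(400,333)),cv2.resize(b,(389,333))]),None,fx=1,fy=1))
E
```

```text
[ 0.47408621 -0.03763782  0.15750388] [-0.05444408 -0.05674767  1.6371747 ]
```

View pics/c4.png

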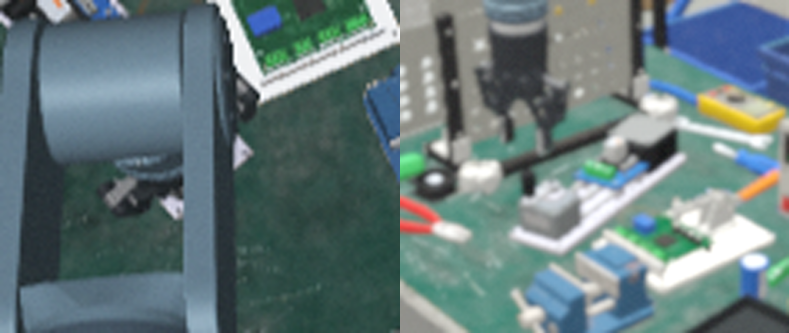

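```bash
python3 - <<'E'
from h import *
c=load('s1');print(proj(c,[.4765,-.039,.124]),proj(c,[.4765,-.039,.106]))
g=c['pixels'][155:178,258:276].max(2);print(g)
E
```

```text
[265.53625159 161.06267059] [265.85694443 165.415582  ]
[[145 147 146 141 131 124 114 101  96  93  91 105 120 116  95  76  56  42]
 [136 134 124 116 108  96  89  83  78  70  73  73  86  79  65  57  54  62]
 [113 106  98  91  82  80  71  64  62  59  53  51  49  58  65  78  87 103]
 [ 90  85  78  76  66  61  53  49  48  46  51  59  72  88 110 117 124 134]
 [ 78  76  67  57  53  46  46  42  49  64  79  99 114 123 134 138 139 140]
 [ 63  59  53  48  46  50  47  49  68  92 115 126 136 140 140 142 146 151]
 [ 49  46  51  59  66  70  66  63  75  97 117 132 141 141 141 144 151 165]
 [ 58  65  81  99 106  93  73  69  68  77 103 126 137 141 143 146 156 165]
 [ 89 109 124 132 125  98  69  60  58  57  86 119 139 145 151 152 155 156]
 [128 138 143 141 129 101  63  48  42  49  76 118 142 153 163 162 159 164]
 [146 147 146 143 135 105  64  43  43  40  72 122 154 179 194 186 174 187]
 [151 151 149 146 141 112  67  40  39  40  79 136 177 206 221 212 202 207]
 [153 152 150 148 140 115  68  38  37  46 112 182 214 226 228 217 202 195]
 [149 149 149 146 138 111  72  41  40  49 134 213 238 238 229 213 189 178]
 [147 147 144 142 136 118  82  55  44  59 143 218 239 235 221 209 207 212]
 [145 143 140 140 138 128 122 111  93 117 169 213 224 215 210 225 238 245]
 [144 139 138 138 140 152 180 185 170 182 205 211 205 202 208 221 233 238]
 [138 134 133 133 145 165 200 214 208 211 214 205 201 206 210 213 215 217]
 [135 135 129 132 144 163 187 199 195 195 194 197 203 210 213 212 212 212]
 [135 135 133 136 141 149 157 161 162 163 171 181 192 200 206 210 209 207]
 [136 137 138 138 137 136 141 143 143 146 154 164 175 183 190 193 196 195]
 [133 138 139 139 135 138 144 146 144 141 144 149 158 162 169 175 182 184]
 [132 135 135 139 138 139 146 155 155 150 147 149 152 150 150 156 163 162]]
```

carry_out(
  plan="-0.05 -0.05 0.4 0 0 0; 0 0 0.4 0 0 0; 0 0 0.4 0 0 0; 0 0 0.4 0 0 0; 0 0 0 0 0 0; 0 0 0 0 0 0; 0 0 0 0 0 0; 0 0 0 0 0 0",
)

```text
time_s: 2.87
eef_pos: [0.4792, -0.0384, 0.0976]
eef_rot: [0.001, -0.157, 0.988, -0.001]
wrist_force: [-0.5, -0.3, -0.1]
opening: 0.605
grasp_force: 0.0
```

carry_out(
  plan="0 0 0 0 0 0; 0 0 0 0 0 0; 0 0 0 0 0 0; 0 0 0 0 0 0; 0 0 0 0 0 0; 0 0 0 0 0 0; 0 0 0 0 0 0; 0 0 0 0 0 0",
  claw=1,
)

```text
time_s: 3.53
eef_pos: [0.4786, -0.038, 0.0971]
eef_rot: [0.0, -0.156, 0.988, 0.0]
wrist_force: [-2.6, 3.6, 9.2]
opening: 0.238
grasp_force: 58.5
```

```bash
python3 - <<'E'
from h import *
o=ctrl.get_obs();print(o['eef_pos'],o['eef_rot'],o['wrist_force'],o['opening'])
# circle deltas in tool units, tool x = -unit x, tool y = unit y
th=np.arange(0,11.01,.125)
# handle in tool frame relative axis: (cos th, sin th)*r  (start along tool +x; clockwise -> +unit y = tool +y)
p=1.2*np.c_[np.cos(th),np.sin(th)]
d=np.diff(p,axis=0)
for i in range(0,88,8): print(th[i], '; '.join('%.3f %.3f'%tuple(x) for x in d[i:i+8]))
E
```

```text
[ 0.47858472 -0.03799181  0.09710257] [ 3.04921320e-04 -1.56397497e-01  9.87694056e-01  4.26293022e-04] [-2.58022309  3.60497426  9.23608972] 0.23780627604270332
0.0 -0.009 0.150; -0.028 0.147; -0.046 0.143; -0.064 0.136; -0.080 0.127; -0.095 0.116; -0.109 0.103; -0.121 0.089
1.0 -0.131 0.073; -0.139 0.056; -0.145 0.038; -0.149 0.020; -0.150 0.001; -0.149 -0.017; -0.146 -0.036; -0.140 -0.054
2.0 -0.132 -0.071; -0.122 -0.087; -0.111 -0.101; -0.097 -0.114; -0.082 -0.125; -0.066 -0.135; -0.048 -0.142; -0.030 -0.147
3.0 -0.012 -0.149; 0.007 -0.150; 0.025 -0.148; 0.044 -0.143; 0.061 -0.137; 0.078 -0.128; 0.093 -0.117; 0.107 -0.105
4.0 0.119 -0.091; 0.130 -0.075; 0.138 -0.058; 0.144 -0.041; 0.148 -0.022; 0.150 -0.004; 0.149 0.015; 0.146 0.033
5.0 0.141 0.051; 0.133 0.069; 0.124 0.085; 0.112 0.099; 0.099 0.113; 0.084 0.124; 0.068 0.134; 0.051 0.141
6.0 0.033 0.146; 0.014 0.149; -0.004 0.150; -0.023 0.148; -0.041 0.144; -0.059 0.138; -0.076 0.129; -0.091 0.119
7.0 -0.105 0.107; -0.118 0.093; -0.128 0.077; -0.137 0.061; -0.144 0.043; -0.148 0.025; -0.150 0.006; -0.149 -0.013
8.0 -0.147 -0.031; -0.142 -0.049; -0.134 -0.066; -0.125 -0.083; -0.114 -0.098; -0.101 -0.111; -0.086 -0.123; -0.070 -0.132
9.0 -0.053 -0.140; -0.035 -0.146; -0.017 -0.149; 0.002 -0.150; 0.021 -0.148; 0.039 -0.145; 0.057 -0.139; 0.074 -0.131
10.0 0.089 -0.120; 0.104 -0.108; 0.116 -0.095; 0.127 -0.079; 0.136 -0.063; 0.143 -0.045; 0.147 -0.027; 0.150 -0.009
```

carry_out(
  plan="-0.01 0.15 0 0 0 0; -0.03 0.15 0 0 0 0; -0.045 0.145 0 0 0 0; -0.065 0.135 0 0 0 0; -0.08 0.125 0 0 0 0; -0.095 0.115 0 0 0 0; -0.11 0.105 0 0 0 0; -0.12 0.09 0 0 0 0",
)

```text
time_s: 4.2
eef_pos: [0.4856, 0.0056, 0.0971]
eef_rot: [-0.002, -0.157, 0.988, -0.001]
wrist_force: [-10.7, -6.2, 13.3]
opening: 0.236
grasp_force: 59.8
```

carry_out(
  plan="-0.13 0.075 0 0 0 0; -0.14 0.055 0 0 0 0; -0.145 0.04 0 0 0 0; -0.15 0.02 0 0 0 0; -0.15 0 0 0 0 0; -0.15 -0.015 0 0 0 0; -0.145 -0.035 0 0 0 0; -0.14 -0.055 0 0 0 0",
)

```text
time_s: 4.87
eef_pos: [0.5277, 0.025, 0.097]
eef_rot: [-0.003, -0.157, 0.988, 0.001]
wrist_force: [-12.0, 2.0, 15.7]
opening: 0.234
grasp_force: 60.2
```

carry_out(
  plan="-0.13 -0.07 0 0 0 0; -0.12 -0.085 0 0 0 0; -0.11 -0.1 0 0 0 0; -0.095 -0.115 0 0 0 0; -0.08 -0.125 0 0 0 0; -0.065 -0.135 0 0 0 0; -0.05 -0.14 0 0 0 0; -0.03 -0.145 0 0 0 0",
)

```text
time_s: 5.53
eef_pos: [0.5662, 0.0003, 0.0971]
eef_rot: [-0.001, -0.157, 0.988, 0.002]
wrist_force: [-5.9, 9.8, 9.3]
opening: 0.234
grasp_force: 59.7
```

```bash
cat > f.py <<'E'
from h import *
o=ctrl.get_obs();p=o['eef_pos'];A=np.array([.522,-.024])
r=p[:2]-A;a=np.arctan2(r[1],r[0]);f=o['wrist_force']
u=r/np.linalg.norm(r);t=np.array([u[1],-u[0]])
print('th',(3.457-a)%(2*np.pi),'r',np.linalg.norm(r),'F tan',f[:2]@t,'rad',f[:2]@u,f,p)
E
python3 f.py
```

```text
th 2.954127724363219 r 0.0504391259356807 F tan -11.416157137000033 rad -0.48792452685503285 [-5.92947131  9.76770619  9.27792962] [5.66194858e-01 3.08845031e-04 9.71197019e-02]
```

carry_out(
  plan="-0.01 -0.15 0 0 0 0; 0.005 -0.15 0 0 0 0; 0.025 -0.15 0 0 0 0; 0.045 -0.145 0 0 0 0; 0.06 -0.135 0 0 0 0; 0.08 -0.13 0 0 0 0; 0.095 -0.115 0 0 0 0; 0.105 -0.105 0 0 0 0",
)

```text
time_s: 6.2
eef_pos: [0.5664, -0.0459, 0.0972]
eef_rot: [0.002, -0.156, 0.988, 0.002]
wrist_force: [4.1, 10.8, 3.2]
opening: 0.233
grasp_force: 59.0
```

```bash
python3 f.py
```

```text
th 3.915490583833707 r 0.0494657986109023 F tan -11.479449091088352 rad -1.132525504099496 [ 4.0651877  10.79511994  3.20774181] [ 0.56635705 -0.04589332  0.09722096]
```

carry_out(
  plan="0.12 -0.09 0 0 0 0; 0.13 -0.075 0 0 0 0; 0.14 -0.06 0 0 0 0; 0.145 -0.04 0 0 0 0; 0.15 -0.02 0 0 0 0; 0.15 -0.005 0 0 0 0; 0.15 0.015 0 0 0 0; 0.145 0.035 0 0 0 0",
)

```text
time_s: 6.87
eef_pos: [0.528, -0.0708, 0.0973]
eef_rot: [0.004, -0.156, 0.988, -0.0]
wrist_force: [11.1, 3.9, -5.2]
opening: 0.23
grasp_force: 58.8
```

```bash
python3 f.py
```

```text
th 4.901340035906221 r 0.04722266977512571 F tan -11.488466683548786 rad -2.4538504080356627 [11.08725342  3.88317655 -5.1968377 ] [ 0.5279557 -0.0708456  0.0973144]
```

carry_out(
  plan="0.14 0.05 0 0 0 0; 0.135 0.07 0 0 0 0; 0.125 0.085 0 0 0 0; 0.11 0.1 0 0 0 0; 0.1 0.115 0 0 0 0; 0.085 0.125 0 0 0 0; 0.07 0.135 0 0 0 0; 0.05 0.14 0 0 0 0",
)

```text
time_s: 7.53
eef_pos: [0.4864, -0.0525, 0.0973]
eef_rot: [0.003, -0.156, 0.988, -0.003]
wrist_force: [8.2, -9.8, -5.6]
opening: 0.233
grasp_force: 59.1
```

```bash
python3 f.py
```

```text
th 5.922968801873922 r 0.045615837854746544 F tan -12.737795968659503 rad -0.250369955883347 [ 8.16138478 -9.78294075 -5.63190433] [ 0.48640519 -0.05252743  0.09732774]
```

carry_out(
  plan="0.035 0.145 0 0 0 0; 0.015 0.15 0 0 0 0; -0.005 0.15 0 0 0 0; -0.025 0.15 0 0 0 0; -0.04 0.145 0 0 0 0; -0.06 0.14 0 0 0 0; -0.075 0.13 0 0 0 0; -0.09 0.12 0 0 0 0",
)

```text
time_s: 8.2
eef_pos: [0.4791, -0.0065, 0.0971]
eef_rot: [-0.0, -0.157, 0.988, -0.002]
wrist_force: [-5.3, -11.5, 5.9]
opening: 0.232
grasp_force: 60.4
```

```bash
python3 f.py
```

```text
th 0.70237909737794 r 0.04636993408004229 F tan -12.650746991572367 rad 0.5645097041518685 [ -5.29698021 -11.50226375   5.89295914] [ 0.47905884 -0.00650064  0.09714287]
```

carry_out(
  plan="-0.105 0.105 0 0 0 0; -0.12 0.095 0 0 0 0; -0.13 0.075 0 0 0 0; -0.135 0.06 0 0 0 0; -0.145 0.045 0 0 0 0; -0.15 0.025 0 0 0 0; -0.15 0.005 0 0 0 0; -0.15 -0.015 0 0 0 0",
)

```text
time_s: 8.87
eef_pos: [0.516, 0.0244, 0.0972]
eef_rot: [0.001, -0.156, 0.988, -0.0]
wrist_force: [-1.9, -0.1, 7.0]
opening: 0.232
grasp_force: 60.3
```

```bash
python3 f.py
```

```text
th 1.763877369244206 r 0.04879075717618566 F tan -1.9189591181861343 rad 0.1424740147662291 [-1.92200451 -0.09274481  7.01519578] [0.51604648 0.02442617 0.09717042]
```

carry_out(
  plan="0 0 0 0 0 0; 0 0 0 0 0 0; 0 0 0 0 0 0; 0 0 -0.2 0 0 0; 0 0 -0.5 0 0 0; 0 0 -0.7 0 0 0; 0 0 -0.7 0 0 0; 0 0 -0.7 0 0 0",
  claw=0,
)

```text
time_s: 9.53
eef_pos: [0.5147, 0.0244, 0.2096]
eef_rot: [-0.0, -0.156, 0.988, 0.0]
wrist_force: [0.9, 0.6, 0.2]
opening: 0.499
grasp_force: 0.0
```

```bash
python3 - <<'E'
from h import *
c=shot('scene','s2');im=c['pixels'][:,:,::-1]
cr=im[100:220,230:350]; cv2.imwrite('pics/c5.png',cv2.resize(cr,None,fx=5,fy=5,interpolation=cv2.INTER_CUBIC))
print(ctrl.get_obs()['eef_pos'],to([.632,.012,.16]))
print(proj(c,[.632,.012,.083]))
shot('top','t2')
E
```

```text
[0.51807317 0.0238698  0.21602132] [-2.60565381 -1.15662175  1.42633164]
[291.22641474 153.56955589]
```

View pics/c5.png

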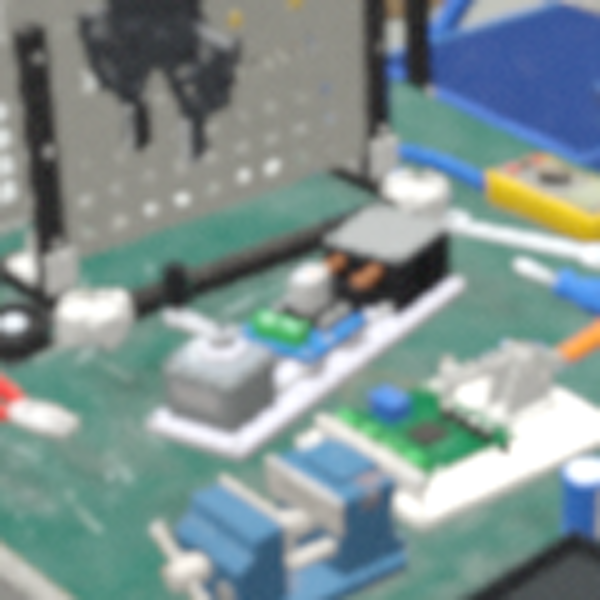

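carry_out(
  plan="-0.45 -0.2 0 0 0 0; -0.45 -0.2 0 0 0 0; -0.45 -0.2 0 0 0 0; -0.45 -0.2 0.3 0 0 0; -0.45 -0.2 0.3 0 0 0; -0.35 -0.16 0.3 0 0 0; 0 0 0.5 0 0 0; 0 0 0 0 0 0",
)

```text
time_s: 10.3
eef_pos: [0.626, 0.0125, 0.1473]
eef_rot: [-0.004, -0.156, 0.988, 0.001]
wrist_force: [-0.5, 0.3, -1.1]
opening: 0.499
grasp_force: 0.0
```

```bash
python3 - <<'E'
from h import *
c=shot('scene','s3');im=c['pixels'][:,:,::-1]
cr=im[110:190,260:340]; cv2.imwrite('pics/c6.png',cv2.resize(cr,None,fx=7,fy=7,interpolation=cv2.INTER_CUBIC))
print(ctrl.get_obs()['eef_pos'],to([.632,.012,.062]))
P=np.array([.632,.012])
ux=np.array([.951,.31]);uy=np.array([-.31,.951])
for sx,sy in [(-1,-1),(-1,1),(1,1),(1,-1)]:
  q=P+sx*.014*ux+sy*.0105*uy; print(((proj(c,[*q,.083])-[260,110])*7).round())
E
```

```text
[0.62622996 0.01264783 0.14910026] [-0.14480167 -0.06647059  2.17651537]
[220. 319.]
[189. 310.]
[217. 291.]
[248. 300.]
```

View pics/c6.png

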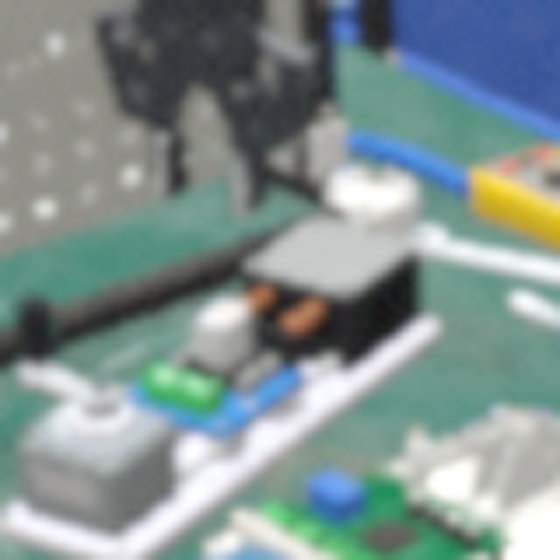

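```bash
python3 - <<'E'
from h import *
c=load('s3');g=c['pixels'].min(2)
print(g[148:166,284:302])
c=load('t0');print(c['pixels'].min(2)[182:204,206:228])
P=np.array([.6702,.0243]);ux=np.array([.951,.31]);uy=np.array([-.31,.951])
for sx,sy in [(-1,-1),(-1,1),(1,1),(1,-1)]:
  q=P+sx*.014*ux+sy*.0105*uy; print((proj(c,[*q,.083])-[206,182]).round(1))
E
```

```text
[[102  98  93  86  76  66  63  56  49  50  81 123 145 164 181 190 193 195]
 [ 87  83  78  67  55  47  49  46  50  61  67  83 102 121 145 155 164 176]
 [ 66  63  54  45  41  40  52  60  74  86  81  72  70  81  89  97 109 130]
 [ 48  45  43  48  56  64  79  98 105 110 108  79  72  77  70  58  62  74]
 [ 44  53  68  77  90 106 132 159 166 163 148 115  88  73  61  45  39  45]
 [ 72  90  99 107 123 158 194 220 228 222 200 153  98  64  46  38  36  44]
 [102 114 123 132 166 208 235 242 238 236 216 162  96  52  36  39  51  65]
 [115 122 131 151 197 231 245 246 237 223 198 150  94  59  37  45  68  86]
 [116 121 134 160 193 217 226 225 215 194 167 132  93  61  56  62  72  90]
 [121 127 135 157 183 192 195 191 182 168 153 128  89  56  55  58  65  74]
 [122 123 134 160 179 180 180 174 166 158 151 128  90  58  46  48  56  56]
 [118 128 150 171 180 178 177 170 161 154 149 128  98  71  59  53  47  42]
 [131 147 153 157 167 171 170 166 159 150 141 123  98 102 109  93  62  48]
 [142 152 139 123 137 152 161 159 151 136 123 118 119 140 147 128  80  59]
 [147 139 113  91 100 119 132 136 128 116 116 140 
[... 1641 characters left out ...]
 47]
 [ 43  51  65 129 121 137 149  98  50  36 136 100  99  96  75  56  49  40
   36  38  48  52]
 [ 51  50  48  85 133 148 115 128  76  49  44  73  94  79  51  47  42  36
   36  45  50  51]
 [ 83  50  52  52  92 164 113 132 122  71  50  41  64  53  46  41  32  43
   42  51  46  66]
 [170  65  50  48  48 114 136 137 148 124  63  45  42  44  38  34  43  49
   52  71  48  65]
 [200 130  60  50  48  46  99 138 127 146 123  54  42  36  39  43  52  52
   49  66  58  67]
 [176 185  99  48  47  50  49  95 134 125 146  68  48  35  45  43  51  51
   55  58  62  70]
 [111 209 175 101  53  51  51  53 109 135  99  61  50  47  51  48  54  54
   71  74  63  84]]
[15.5 10.1]
[ 9.8 14.9]
[3.6 7.9]
[9.3 3.1]
```

carry_out(
  plan="-0.14 -0.09 0.3 0 0 0; 0 0 0.5 0 0 0; 0 0 0.5 0 0 0; 0 0 0.5 0 0 0; 0 0 0.35 0 0 0; 0 0 0 0 0 0; 0 0 0 0 0 0; 0 0 0 0 0 0",
)

```text
time_s: 11.02
eef_pos: [0.6359, 0.0106, 0.0678]
eef_rot: [0.001, -0.156, 0.988, -0.0]
wrist_force: [0.4, 0.8, 0.2]
opening: 0.502
grasp_force: 0.0
```

carry_out(
  plan="0 0 0 0 0 0; 0 0 0 0 0 0; 0 0 0 0 0 0; 0 0 0 0 0 0; 0 0 0 0 0 0; 0 0 0 0 0 0; 0 0 0 0 0 0; 0 0 0 0 0 0",
  claw=1,
)

```text
time_s: 11.68
eef_pos: [0.6359, 0.0114, 0.068]
eef_rot: [0.001, -0.157, 0.988, 0.0]
wrist_force: [-1.5, 3.3, 5.6]
opening: 0.224
grasp_force: 59.8
```

```bash
python3 - <<'E'
from h import *
o=ctrl.get_obs();print(o)
c=shot('scene','s4')
E
```

```text
{'time_s': 11.6833, 'q': array([-1.68964499e-01,  4.91733660e-01,  1.55748455e+00,  1.13908467e-03,
        1.09035443e+00, -2.05466142e+00]), 'dq': array([ 1.19132653e-03, -1.16871774e-03, -1.47250230e-04, -2.75104359e-04,
        7.75351131e-04, -1.23345112e-06]), 'joint_efforts': array([-1.93718433e+00, -5.17659295e+01, -2.93619025e+01, -7.39105213e-01,
       -7.37870559e-01, -7.96674314e-03]), 'eef_pos': array([0.63587788, 0.01135351, 0.06801578]), 'eef_rot': array([ 1.11871178e-03, -1.56540984e-01,  9.87670818e-01,  1.54789629e-04]), 'wrist_force': array([-1.46651548,  3.25658181,  5.61543074]), 'torque': array([ 5.12191243e-01,  3.55818647e-01, -4.46350223e-04]), 'grasp_force': 59.80050722602755, 'opening': 0.22409966912695836}
```

carry_out(
  plan="0 0 -0.1 0 0 0; 0 0 -0.2 0 0 0; 0 0 -0.3 0 0 0; 0 0 -0.4 0 0 0; 0 0 -0.5 0 0 0; 0 0 -0.6 0 0 0; 0 0 -0.6 0 0 0; 0 0 -0.4 0 0 0",
)

```text
time_s: 12.4
eef_pos: [0.6362, 0.0103, 0.1943]
eef_rot: [0.002, -0.156, 0.988, -0.001]
wrist_force: [0.9, -0.2, 0.1]
opening: 0.229
grasp_force: 59.0
```

```bash
python3 - <<'E'
from h import *
o=ctrl.get_obs();print(o['opening'],o['grasp_force'],o['wrist_force'],o['eef_pos'],to([.54,-.384,.15]))
c=shot('scene','s5');im=c['pixels'][:,:,::-1]
cr=im[80:200,240:360]; cv2.imwrite('pics/c7.png',cv2.resize(cr,None,fx=5,fy=5,interpolation=cv2.INTER_CUBIC))
E
```

```text
0.2289269898365756 59.00919574429281 [ 0.87834257 -0.17531431  0.09513776] [0.63615288 0.01026285 0.1943217 ] [ 5.33532215 -8.62927397  1.10818932]
```

View pics/c7.png

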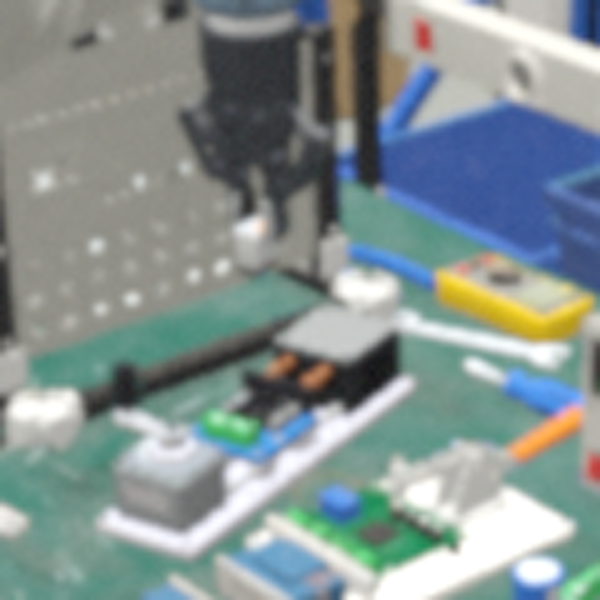

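carry_out(
  plan="0.15 -0.25 0 0 0 0; 0.3 -0.5 0 0 0 0; 0.4 -0.65 0 0 0 0; 0.4 -0.65 0 0 0 0; 0.4 -0.65 0 0 0 0; 0.4 -0.65 0 0 0 0; 0.4 -0.65 0 0 0 0; 0.4 -0.65 0 0 0 0",
)

```text
time_s: 13.12
eef_pos: [0.5822, -0.2033, 0.1887]
eef_rot: [-0.001, -0.156, 0.988, 0.001]
wrist_force: [1.1, 0.2, -0.6]
opening: 0.226
grasp_force: 59.0
```

carry_out(
  plan="0.4 -0.65 0 0 0 0; 0.4 -0.65 0 0 0 0; 0.4 -0.65 0 0 0 0; 0.4 -0.65 0.1 0 0 0; 0.4 -0.65 0.2 0 0 0; 0.3 -0.45 0.2 0 0 0; 0.15 -0.2 0.2 0 0 0; 0 0 0.2 0 0 0",
)

```text
time_s: 13.78
eef_pos: [0.537, -0.3822, 0.1523]
eef_rot: [-0.001, -0.155, 0.988, 0.001]
wrist_force: [-0.7, -0.4, -0.6]
opening: 0.225
grasp_force: 59.0
```

```bash
python3 - <<'E'
from h import *
o=ctrl.get_obs();print(o['opening'],o['grasp_force'],o['eef_pos'],o['eef_rot'],to([.54,-.384,.05]))
c=shot('scene','s6');im=c['pixels'][:,:,::-1]
cr=im[130:250,280:430]; cv2.imwrite('pics/c8.png',cv2.resize(cr,None,fx=5,fy=5,interpolation=cv2.INTER_CUBIC))
E
```

```text
0.22510819475224683 59.04466974665411 [ 0.53701569 -0.38222572  0.15228111] [-7.48451565e-04 -1.54793569e-01  9.87946420e-01  5.11981705e-04] [-0.06084167 -0.06822977  2.55686674]
```

View pics/c8.png

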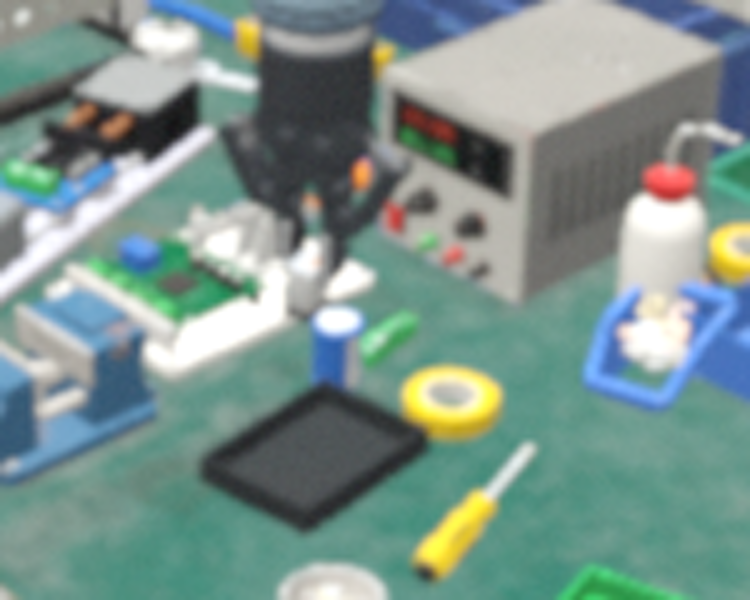

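carry_out(
  plan="-0.05 -0.05 0.4 0 0 0; 0 0 0.5 0 0 0; 0 0 0.5 0 0 0; 0 0 0.5 0 0 0; 0 0 0.4 0 0 0; 0 0 0.2 0 0 0; 0 0 0.1 0 0 0; 0 0 0 0 0 0",
)

```text
time_s: 14.5
eef_pos: [0.5415, -0.3799, 0.0493]
eef_rot: [-0.0, -0.157, 0.988, 0.001]
wrist_force: [0.4, 0.4, -0.7]
opening: 0.226
grasp_force: 59.0
```

carry_out(
  plan="0 0 0.06 0 0 0; 0 0 0.06 0 0 0; 0 0 0.06 0 0 0; 0 0 0.06 0 0 0; 0 0 0.06 0 0 0; 0 0 0 0 0 0; 0 0 0 0 0 0; 0 0 0 0 0 0",
)

```text
time_s: 15.17
eef_pos: [0.5416, -0.3814, 0.0381]
eef_rot: [0.0, -0.156, 0.988, -0.0]
wrist_force: [-0.1, -0.4, 0.1]
opening: 0.23
grasp_force: 59.0
```

carry_out(
  plan="0 0 0.03 0 0 0; 0 0 0.03 0 0 0; 0 0 0.03 0 0 0; 0 0 0.03 0 0 0; 0 0 0.03 0 0 0; 0 0 0.03 0 0 0; 0 0 0.03 0 0 0; 0 0 0 0 0 0",
)

```text
time_s: 15.83
eef_pos: [0.5414, -0.3812, 0.0293]
eef_rot: [-0.0, -0.156, 0.988, 0.0]
wrist_force: [-0.8, -0.2, 0.3]
opening: 0.227
grasp_force: 59.0
```

carry_out(
  plan="0 0 0.02 0 0 0; 0 0 0.02 0 0 0; 0 0 0.02 0 0 0; 0 0 0 0 0 0; 0 0 0 0 0 0; 0 0 0 0 0 0; 0 0 0 0 0 0; 0 0 0 0 0 0",
)

```text
time_s: 16.5
eef_pos: [0.5416, -0.3814, 0.0273]
eef_rot: [0.0, -0.156, 0.988, -0.0]
wrist_force: [-0.0, 0.7, -0.6]
opening: 0.23
grasp_force: 59.1
```

carry_out(
  plan="0 0 0.02 0 0 0; 0 0 0.02 0 0 0; 0 0 0.02 0 0 0; 0 0 0 0 0 0; 0 0 0 0 0 0; 0 0 0 0 0 0; 0 0 0 0 0 0; 0 0 0 0 0 0",
)

```text
time_s: 17.17
eef_pos: [0.5418, -0.3814, 0.027]
eef_rot: [0.0, -0.157, 0.988, -0.0]
wrist_force: [-4.5, 4.6, 12.8]
opening: 0.23
grasp_force: 60.8
```

Contact with the floor (12.8 N): release and retreat.

carry_out(
  plan="0 0 -0.02 0 0 0; 0 0 0 0 0 0; 0 0 0 0 0 0; 0 0 0 0 0 0; 0 0 0 0 0 0; 0 0 0 0 0 0; 0 0 0 0 0 0; 0 0 0 0 0 0",
  claw=0.2,
)

```text
time_s: 17.83
eef_pos: [0.5415, -0.3814, 0.0256]
eef_rot: [-0.0, -0.156, 0.988, 0.0]
wrist_force: [-0.9, 0.3, 0.7]
opening: 0.396
grasp_force: 0.0
```

carry_out(
  plan="0 0 -0.1 0 0 0; 0 0 -0.2 0 0 0; 0 0 -0.4 0 0 0; 0 0 -0.6 0 0 0; 0 0 -0.7 0 0 0; 0 0 -0.8 0 0 0; 0 0 -0.8 0 0 0; 0 0 -0.8 0 0 0",
)

```text
time_s: 18.5
eef_pos: [0.5415, -0.3812, 0.2042]
eef_rot: [0.0, -0.156, 0.988, -0.0]
wrist_force: [-0.0, -0.1, 0.4]
opening: 0.399
grasp_force: 0.0
```

```bash
python3 - <<'E'
from h import *
o=ctrl.get_obs();print(o['wrist_force'],o['eef_pos'])
c=shot('scene','s7');im=c['pixels'][:,:,::-1]
cr=im[130:250,280:430]; cv2.imwrite('pics/c9.png',cv2.resize(cr,None,fx=5,fy=5,interpolation=cv2.INTER_CUBIC))
E
```

```text
[-0.00722215 -0.1226255   0.38711466] [ 0.54149752 -0.38124949  0.20417977]
```

View pics/c9.png

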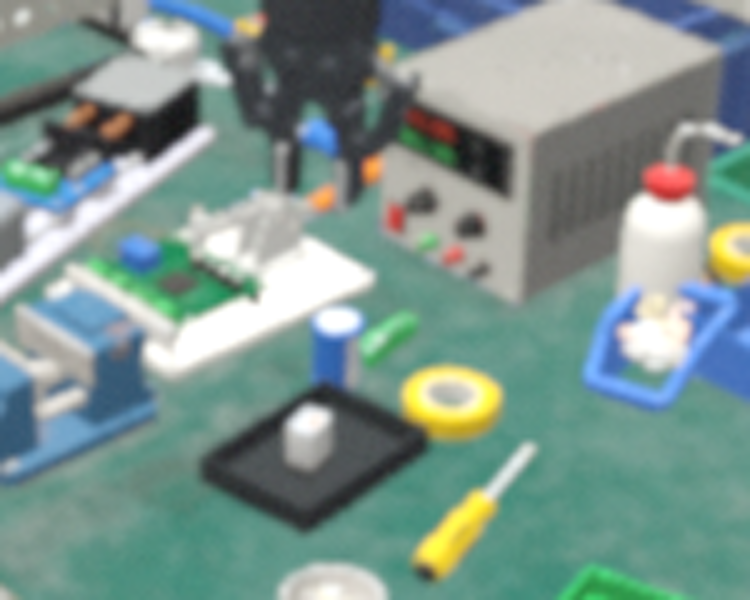

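The relay stands upright in the middle of the tray (crop pixel 308,435), and the gripper is clear of it.

```bash
python3 -c "
from bench import ctrl
print(ctrl.hand_in())"
```

```text
the job is handed in; nothing more can be done
None
```

The job is handed in: I stopped the crank at about 8 rad, just after the contacts let go, pulled the relay clear and stood it upright in the middle of the dark tray; no verdict came back.

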